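Fetch the tuning hammer from behind the punch and the anvil

TASK

The steel tuning hammer lies on the wooden board behind the hollow punch and the green anvil block. First clear both of those off, standing them upright on the black rubber mat; then lay the hammer flat and lengthwise inside the wooden tray (head at either end); then put the punch and the anvil back upright, the punch centred on its round cork pad and the anvil centred on and square to its rectangular pad. Leave the brass plumb bob and the jar where they stand.

Things in the scene. Friction and masses are not known exactly. Their poses are not given: they have to be found in the camera images.
- hammer: All-steel hammer lying flat, 186 long, 0.45 kg. Origin: mid-length, on its underside; x towards the head, z up. Head 26 (x) x 46 (y) x 26 high at x = 67 to 93. Handle: 20 x 20 square bar, its axis 13 above the underside. Pommel 26 diameter at x = -93 to -79. Balances near x = 20. Starts on the 10 thick board, some 57 beyond the line through the pads' centres, too close behind punch and anvil to grasp.
- punch: Bright steel hollow punch, 110 tall, standing mouth up on its flat end. Origin: centre of its underside, z up. Round: foot 40 diameter (0 to 14 high), waist 32 (18 to 60 high), solid barrel 40 (65 to 95 high), then an open mouth tapering to 37 with a 15 deep dark hollow. 0.4 to 0.85 kg. Starts on round_pad, about 78 from the anvil (centre to centre).
- anvil: Squat cast-iron anvil block, faded green with a bare steel face, 60 (x) x 50 (y) x 48 high. Origin: centre of its underside, z up. Foot (0 to 14 high) and top (30 to 48 high) are the full 60 x 50, the waist between is 46 x 38. 0.6 to 0.95 kg. Starts on square_pad, x nearly along the pad's x.
- round_pad: Round cork pad, 56 diameter, 4 thick, fixed on the dark wooden board (150 x 240 x 10): the punch's home. Origin: centre of its underside (10 above the slab), so its top is at z = +4. It lies at the left or at the right of the other pad, 78 between the centres.
- square_pad: Rectangular cork pad, 64 (x) x 60 (y), 4 thick, fixed on the same board: the anvil's home. Origin: centre of its underside, so its top is at z = +4; x is the 64 long direction, z up; the anvil's x belongs along it (either way round).
- mat: Black rubber mat, 200 (x) x 120 (y) x 3, fixed on the slab at one side of the board: the side area. Origin: centre of its underside, top at z = +3, x along its length.
- tray: Dark wooden open tray, outside 225 (x) x 115 (y) x 14 high, fixed on the slab at the other side of the board; walls and floor 5 thick, so inside it is 215 x 105 and its floor is at z = +5. Origin: centre of its underside, x along its length. Mat and tray change sides from start to start.
- bob: Bystander: brass plumb bob standing point up, 42 diameter, 90 tall. Origin: centre of its underside.
- jar: Bystander: amber glass jar with steel lid, 64 diameter, 75 tall. Origin: centre of its underside.
Things that resemble listed ones, but are neither listed nor needed, are in the scene too. Leave any turquoise look-alike of the hammer alone.

How it is judged (in metres and radians):
On the way, in this order (a step that is already met when the one before it is completed fails the run):
1. punch and anvil both stand upright on the mat, released (x of punch in the frame of mat between -0.1 and 0.1 m and y of punch in the frame of mat between -0.06 and 0.06 m and z of punch in the frame of mat between -0.003 and 0.01 m and x of anvil in the frame of mat between -0.1 and 0.1 m and y of anvil in the frame of mat between -0.06 and 0.06 m and z of anvil in the frame of mat between -0.003 and 0.01 m and angle between each of punch, anvil's own z axis and vertical below 0.12 rad and linear speed of each of punch, anvil below 0.02 m/s and angular speed of each of punch, anvil below 0.2 rad/s and contact force between the fingers and punch below 0.2 N and contact force between the fingers and anvil below 0.2 N), for 0.2 s.
2. the hammer lies flat in the tray, released, while punch and anvil still stand on the mat (x of hammer in the frame of tray between -0.022 and 0.022 m and y of hammer in the frame of tray between -0.032 and 0.032 m and z of hammer in the frame of tray between -0.002 and 0.045 m and angle between the x axis of hammer and the x axis of tray, either way round below 0.3 rad and angle between the z axis of hammer and the z axis of tray, either way round below 0.12 rad and x of punch in the frame of mat between -0.1 and 0.1 m and y of punch in the frame of mat between -0.06 and 0.06 m and z of punch in the frame of mat between -0.003 and 0.01 m and x of anvil in the frame of mat between -0.1 and 0.1 m and y of anvil in the frame of mat between -0.06 and 0.06 m and z of anvil in the frame of mat between -0.003 and 0.01 m and angle between each of punch, anvil's own z axis and vertical below 0.12 rad and linear speed of hammer below 0.02 m/s and angular speed of hammer below 0.2 rad/s and contact force between the fingers and hammer below 0.2 N), for 0.2 s.
At the end, for the whole second after the job is handed in: punch and anvil upright on their pads, within 12 mm of the centre, anvil square within 0.2 rad; hammer flat on the tray floor inside its walls, lengthwise within 0.3 rad; bob and jar within 30 mm of their starts; all released and at rest (horizontal distance between punch and round_pad below 0.012 m and horizontal distance between anvil and square_pad below 0.012 m and angle between the x axis of anvil and the x axis of square_pad, either way round below 0.2 rad and z of punch in the frame of round_pad between -0.002 and 0.01 m and z of anvil in the frame of square_pad between -0.002 and 0.01 m and angle between each of punch, anvil's own z axis and vertical below 0.12 rad and x of hammer in the frame of tray between -0.022 and 0.022 m and y of hammer in the frame of tray between -0.032 and 0.032 m and z of hammer in the frame of tray between -0.002 and 0.045 m and angle between the x axis of hammer and the x axis of tray, either way round below 0.3 rad and angle between the z axis of hammer and the z axis of tray, either way round below 0.12 rad and linear speed of each of punch, anvil, hammer below 0.02 m/s and angular speed of each of punch, anvil, hammer below 0.2 rad/s and contact force between the fingers and punch below 0.2 N and contact force between the fingers and anvil below 0.2 N and contact force between the fingers and hammer below 0.2 N and distance of each of bob, jar from where it was at the start of the episode below 0.03 m); the robot touches nothing.
It fails at once if plumb bob or jar pushed more than 30 mm from its place, or knocked over (distance of any of bob, jar from where it was at the start of the episode above 0.03 m or angle between any of bob, jar's own z axis and vertical above 0.5 rad).
It also fails if it takes over 131 s, if anything falls off the work surface, if the arm or the gripper's body presses on something with over 40 N, if the wrist force passes 120 N, or if a joint passes its speed limit or range.

ROBOT

A 6-joint arm with a two-finger parallel gripper is mounted at the origin on the work surface. World frame = base frame: x ahead of the robot, y to its left, z up, the work surface at z = 0. Lengths are in mm, angles in rad, forces in N, time in s.
With the tool pointing down it reaches from about 350 to 975 mm from the base axis. Payload 7.1 kg.
Tool frame: the origin (TCP) lies at the very end of the fingers, on their centre line; the grasp point (between the pads) lies 19 mm behind it; x points along the fingers, y is the direction in which the jaws open and shut, and the axes are right-handed (so a half turn about x gives the same grasp; the last joint's range is limited). The gripper opens to 88 mm and grips with 3 to 60 N. Pads are 20 mm wide; open, the fingers measure 115 mm over their backs; the gripper's body (75 mm by 178 mm) begins 61 mm behind the grasp point.
Start: joints at [1.144, 0.423, 1.63, -0, 1.089, -0.019], TCP at [247.837, 573.744, 222.675] pointing down, gripper open.
Joint ranges: [-3, 3], [-0.9, 2.11], [0.09, 2.58], [-1.31, 4.45], [0.11, 2.69], [-2.54, 2.54]. Speed limits (rad/s): [2.39, 2.39, 3.01, 3.14, 3.14, 3.14].

INTERFACE

Orientations are given as a rotation vector (axis times angle).
In Python, from workcell import ctrl gives the robot as it stands. The module is installed in compiled form; this text tells all that it offers.
- The arm moves only by the tool carry_out, never from a script. Its argument "commands" is a list of rows, each a list of 6 numbers: the shift along the tool's x, y, z in m, then the turn, a rotation vector about the tool's x, y, z in degrees. In form: [[tx, ty, tz, rx, ry, rz], ...]. A call has 1 to 8 rows; each row shifts and turns the pose as measured when the row begins, along the tool's axes as they then stand; what a row does not reach is not made up. A row lasts 1/8 s, in which the tool goes at most 62.5 mm and 10.7 degrees, less where a joint would pass 70% of its speed; a pose out of reach is approached as far as the arm can. A call with a gripper value outside its range is refused whole. "grip" is the closure, from 0 (fully open) to 1 (shut), set as the call begins (left out, the last holds). The fingers move at their own pace and stop on an object; the grip force is fixed at half the most. Time passes only in rows, so rows that do not move let the fingers close. It gives the time, the measured TCP pose, the force and the opening at its end, in the units of the state.
- ctrl.get_obs(): the state, without advancing time (a new reading comes with each control period).
- ctrl.get_image(name): name is "scene" or "top" or "wrist"; returns a dict with "pixels" (384x512x3 uint8, blue, green, red), "intrinsics" (3x3 intrinsics, pixels), "dist_coeffs" ([k1, k2, p1, p2, k3] as OpenCV has them; the pictures are not rectified), "rvec" (rotation vector, rad) and "tvec" (3), from world to camera coordinates, as OpenCV has them. Camera axes: x right, y down, z forward; pixel columns grow to the right and rows downward; lengths in mm; the calibration is good to about 2 mm. A picture is of the moment at which its call begins. There is no depth.
- ctrl.close_job(): hands the job in, once; it reports no verdict.
The state is a dict: "t": time; "qpos": joint angles; "qvel": joint speeds; "joint_torque": joint torques, N m; "ee_pos": TCP position; "orientation": TCP orientation; "ft_force": force on the tool from outside, world axes, zero at the start; "moment": the same for the moment, N m; "width": finger opening in mm.
Only numpy, scipy, OpenCV 4.12 (cv2) and the standard library are available. Lean on these libraries where they do the work, as an engineer would, in place of code of your own. Each camera call takes 0.05 s, during which the arm holds its last target. There are 200 camera calls.

## Working session

There is one attempt and no reset: what is moved stays moved. The work goes in short steps, Python scripts to look and compute and a tool call to move; the robot and the scene stay as the last step left them, time stands still between calls to the robot, and variables do not carry over. Pictures are saved under pics/ and viewed, about 12 in all and at most 16, crops included, and the job is handed in when it is done.

Besides the shell and the picture viewer there is one more tool, called after "Call:" as name(argument=value, ...), one argument or row to a line, values as JSON. carry_out: Moves the arm, as the interface text tells. Its arguments: {"type":"object","properties":{"commands":{"type":"array"},"grip":{"type":"number"}},"required":["commands"]}

```bash
mkdir -p pics
cat > h.py <<'E'
import numpy as np, cv2
from workcell import ctrl
def shot(n,fn=None):
    d=ctrl.get_image(n)
    im=np.ascontiguousarray(d["pixels"])
    if fn: cv2.imwrite("pics/"+fn,im); np.save("pics/"+fn+".npy",d,allow_pickle=True)
    return d
def load(fn): return np.load("pics/"+fn+".npy",allow_pickle=True).item()
def ray(d,uv):
    K=np.array(d["intrinsics"],float);D=np.array(d["dist_coeffs"],float)
    R=cv2.Rodrigues(np.array(d["rvec"],float))[0];t=np.array(d["tvec"],float).ravel()
    p=cv2.undistortPoints(np.array(uv,float).reshape(-1,1,2),K,D).reshape(-1,2)
    r=np.c_[p,np.ones(len(p))]@R
    return -R.T@t,r
def onz(d,uv,z):
    c,r=ray(d,uv); return c+r*((z-c[2])/r[:,2])[:,None]
def proj(d,P):
    return cv2.projectPoints(np.array(P,float).reshape(-1,1,3),np.array(d["rvec"],float),np.array(d["tvec"],float),np.array(d["intrinsics"],float),np.array(d["dist_coeffs"],float))[0].reshape(-1,2)
E
python3 - <<'E'
from h import *
a=shot("top","top0.png");b=shot("scene","scene0.png")
for d in(a,b):print(np.round(ray(d,[[256,192]])[0]))
o=ctrl.get_obs()
for k in o:print(k,np.round(o[k],3))
print(cv2.Rodrigues(np.array(o["orientation"]))[0].round(3))
E
```

```text
[ 376.   17. 1272.]
[1137.  361.  835.]
t 0.1
qpos [ 1.144  0.424  1.631 -0.     1.089 -0.019]
qvel [-0.002 -0.003 -0.002  0.001  0.001 -0.   ]
joint_torque [-2.0000e-03 -5.4561e+01 -2.7433e+01  6.4000e-02  1.9000e-02 -0.0000e+00]
ee_pos [247.655 573.311 221.981]
orientation [ 0.319  1.547 -0.321]
ft_force [-0.198 -0.718 -0.791]
moment [-0.012  0.026  0.007]
width 87.841
[[-0.001  0.397  0.918]
 [-0.001  0.918 -0.397]
 [-1.    -0.001 -0.   ]]
```

View pics/top0.png

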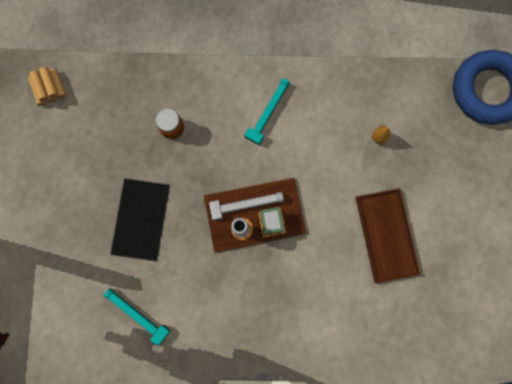

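View pics/scene0.png

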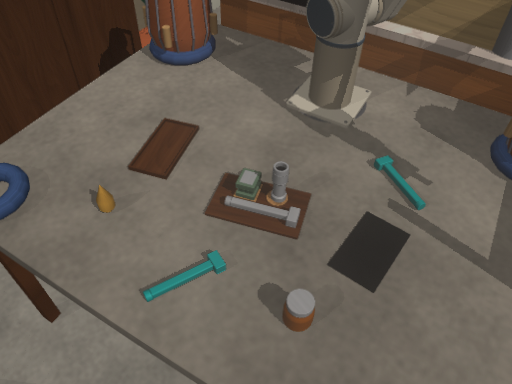

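The top view shows the mat at (140,220), board at (255,215), tray at (388,236), bob at (381,134) and jar at (169,123). The punch is at (241,227) and the anvil at (272,222). The steel hammer runs from its head at (215,210) to the pommel at (283,198). Things that could be taken for the hammer are the turquoise look-alikes at (267,110) and (137,318). I choose the grey steel one on the board and check it in a crop.

Run:
```python
from h import *
d=load("top0.png");im=np.ascontiguousarray(d["pixels"])
c=cv2.resize(im[170:260,195:315],None,fx=6,fy=6,interpolation=cv2.INTER_CUBIC);cv2.imwrite("pics/crop0.png",c)
hsv=cv2.cvtColor(im,cv2.COLOR_BGR2HSV)
def rect(mask,box,z,n):
    m=np.zeros(mask.shape,np.uint8);x0,y0,x1,y1=box;m[y0:y1,x0:x1]=mask[y0:y1,x0:x1]
    m=cv2.morphologyEx(m,cv2.MORPH_CLOSE,np.ones((7,7)))
    k=max(cv2.findContours(m,0,1)[0],key=cv2.contourArea)
    P=onz(d,k.reshape(-1,2),z)[:,:2]
    r=cv2.minAreaRect(P.astype(np.float32));print(n,np.round(r[0],1),np.round(r[1],1),round(r[2],1),np.round(cv2.boxPoints(r)).tolist())
rect(((im.max(2)<45)*255).astype(np.uint8),(95,170,180,270),3,"mat")
br=((im[...,2]>im[...,0]*1.7)&(im[...,2]<140)).astype(np.uint8)*255
rect(br,(345,180,430,290),14,"tray")
rect(br,(195,170,315,260),10,"board")
for n,uv,z in[("hhead",(215,210),36),("pom",(283,198),36),("punch",(241,226),114),("anv",(272,222),62),("bob",(381,134),45),("jar",(168,117),75)]:print(n,onz(d,[uv],z).round())
```

```text
mat [497.4 321.2] [116.3 194.6] 83.2 [[394.0, 275.0], [587.0, 252.0], [601.0, 367.0], [408.0, 391.0]]
tray [ 469.2 -309.8] [224.  117.4] 12.2 [[347.0, -276.0], [372.0, -391.0], [591.0, -343.0], [566.0, -229.0]]
board [514.9  28.2] [149.3 238.7] 12.6 [[416.0, 128.0], [468.0, -105.0], [614.0, -72.0], [562.0, 161.0]]
hhead [[521. 127.  36.]]
pom [[555. -43.  36.]]
punch [[475.  58. 114.]]
anv [[491. -16.  62.]]
bob [[ 723. -289.   45.]]
jar [[747. 248.  75.]]
```

View pics/crop0.png

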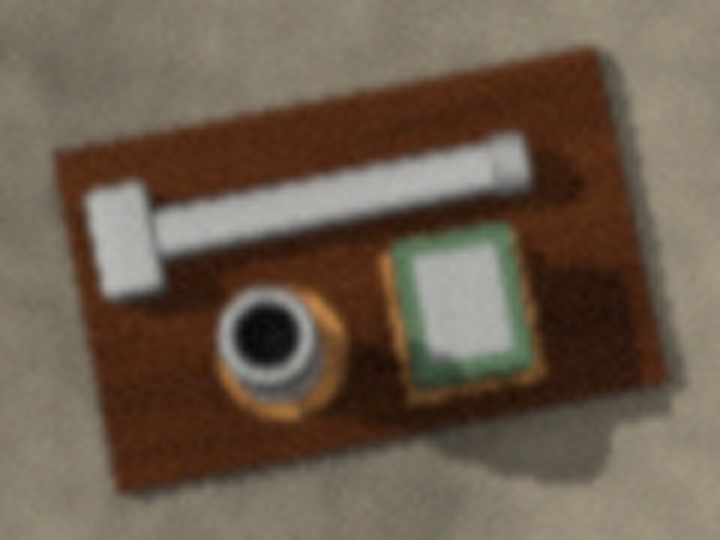

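The crop confirms the steel hammer: head at the left, pommel at the right, lying behind the punch and anvil. I'm moving above the punch.

Call:
carry_out(
  commands=[
    [0,-0.032,0.0345,0,0,0],
    [0,-0.032,0.0345,0,0,0],
    [0,-0.032,0.0345,0,0,0],
    [0,-0.032,0.0345,0,0,0],
    [0,-0.032,0.0345,0,0,0],
    [0,-0.032,0.0345,0,0,0],
    [0,-0.032,0.0345,0,0,0],
    [0,-0.032,0.0345,0,0,0],
  ],
  grip=0,
)

```text
t: 1.1
ee_pos: [401.8, 220.5, 220.1]
orientation: [0.312, 1.549, -0.318]
ft_force: [0.1, 0.5, -0.1]
width: 87.7
```

Call:
carry_out(
  commands=[
    [0,-0.032,0.0345,0,0,0],
    [0,-0.032,0.0345,0,0,0],
    [0,-0.032,0.0345,0,0,0],
    [0,0,0,-9,0,0],
    [0,0,0,-9,0,0],
    [0,0,0,-9,0,0],
    [0,0,0,-9,0,0],
    [0,0,0,0,0,0],
  ],
)

```text
t: 2.1
ee_pos: [460.6, 82.9, 219.0]
orientation: [-0.19, 1.568, 0.184]
ft_force: [0.8, 0.5, 0.0]
width: 87.8
```

```bash
cat >> h.py <<'E'
def go(x,y,z,yaw):
    o=ctrl.get_obs();R=cv2.Rodrigues(np.array(o["orientation"],float))[0];p=np.array(o["ee_pos"])
    c,s=np.cos(np.radians(yaw)),np.sin(np.radians(yaw))
    T=np.array([[0,c,s],[0,s,-c],[-1,0,0]])
    rv=np.degrees(cv2.Rodrigues(R.T@T)[0].ravel())
    print("at",p.round(1),"yaw",np.degrees(np.arctan2(R[1,1],R[0,1])).round(1),"-> tool mm",(R.T@(np.array([x,y,z])-p)).round(1),"rot",rv.round(1),"w",round(float(o["width"]),1),"t",round(o["t"],1),"q6",round(o["qpos"][5],2))
E
python3 - <<'E'
from h import *
go(475,58,222,102.6)
d=shot("wrist","w1.png")
t=load("top0.png")
f=lambda c:[(c[0]+.5)/6-.5+195,(c[1]+.5)/6-.5+170]
print("punch",onz(t,[f((268,337))],114),"rpad",onz(t,[f((282.5,354.5))],14),"anv",onz(t,[f((465,306))],62))
E
```

```text
at [460.6  82.9 219. ] yaw 103.6 -> tool mm [ -3.  -27.6   8.1] rot [ 1.  -0.3  0.2] w 87.8 t 2.1 q6 -1.65
punch [[475.72016167  62.19879748 114.        ]] rpad [[477.02597202  59.77455504  14.        ]] anv [[494.58591319 -15.96112962  62.        ]]
```

View pics/w1.png

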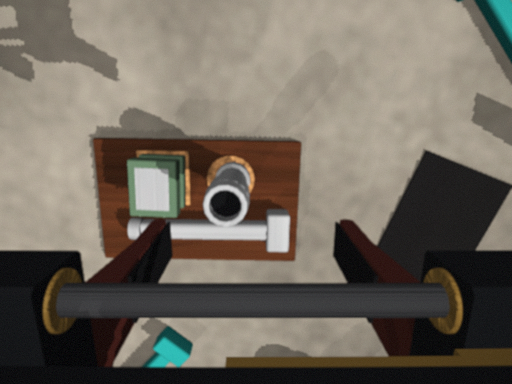

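The wrist view shows the punch mouth at (227,204), the anvil top at about (155,188), and the hammer running from its head at (278,230) to the pommel at (137,229).

Run:
```python
from h import *
d=load("w1.png")
print("punch",onz(d,[(227,204)],114).round(1));print("anv",onz(d,[(128,161),(179,158),(183,215),(128,217)],62).round(1),onz(d,[(154.5,188)],62).round(1))
print("ham",onz(d,[(278,230)],36),onz(d,[(137,229)],36))
c,r=ray(d,[(256,192)]);print(c.round(),r.round(2))
go(476,61,219,102.6);go(476,61,75,102.6)
```

```text
punch [[477.8  64.8 114. ]]
anv [[473.6 -41.5  62. ]
 [458.7   7.5  62. ]
 [516.5  22.3  62. ]
 [532.3 -33.2  62. ]] [[494.9 -11.2  62. ]]
ham [[518.58602256 126.99711642  36.        ]] [[555.39365887 -29.37125729  36.        ]]
[394.  68. 381.] [[ 0.24  0.07 -0.97]]
at [460.6  83.  219. ] yaw 103.6 -> tool mm [ -0.  -24.9   9.8] rot [ 1.  -0.3  0.2] w 88.0 t 2.1 q6 -1.65
at [460.6  83.  219. ] yaw 103.6 -> tool mm [144.  -24.6  10.6] rot [ 1.  -0.3  0.2] w 88.0 t 2.1 q6 -1.65
```

Call:
carry_out(
  commands=[
    [0,-0.012,0.005,0.5,0,0],
    [0,-0.012,0.005,0.5,0,0],
    [0.04,0,0,0,0,0],
    [0.035,0,0,0,0,0],
    [0.035,0,0,0,0,0],
    [0.02,0,0,0,0,0],
    [0.01,0,0,0,0,0],
    [0,0,0,0,0,0],
  ],
)

```text
t: 3.15
ee_pos: [481.8, 56.1, 75.8]
orientation: [-0.163, 1.565, 0.156]
ft_force: [-0.7, 0.3, 0.1]
width: 88.0
```

```bash
python3 -c "
from h import *
go(476.5,62,75,102.6)"
```

```text
at [481.8  56.1  75.8] yaw 101.6 -> tool mm [ 0.8  6.9 -4. ] rot [-1.  -0.   0.2] w 88.0 t 3.1 q6 -1.68
```

Call:
carry_out(
  commands=[
    [0.001,0.007,-0.004,-1,0,0],
    [0,0,0,0,0,0],
  ],
)

```text
t: 3.4
ee_pos: [477.2, 62.4, 76.0]
orientation: [-0.177, 1.561, 0.17]
ft_force: [0.5, -0.3, -0.3]
width: 88.1
```

Call:
carry_out(
  commands=[
    [0,0,0,0,0,0],
    [0,0,0,0,0,0],
    [0,0,0,0,0,0],
    [0,0,0,0,0,0],
    [0,0,0,0,0,0],
    [0,0,0,0,0,0],
  ],
  grip=1,
)

```text
t: 4.15
ee_pos: [478.1, 62.8, 77.4]
orientation: [-0.177, 1.559, 0.171]
ft_force: [-0.3, 0.9, 0.1]
width: 39.5
```

```bash
python3 -c "
from h import *
go(476.5,62,155,102.6)"
```

```text
at [478.1  62.8  77.4] yaw 102.7 -> tool mm [-77.6  -0.7  -1.4] rot [0.1 0.3 0.3] w 39.5 t 4.2 q6 -1.68
```

Call:
carry_out(
  commands=[
    [-0.015,0,0,0,0,0],
    [-0.03,0,0,0,0,0],
    [-0.035,0,0,0,0,0],
    [0,0.02,0.002,0,0,0],
    [0,0.03,0.003,0,0,0],
    [0,0.03,0.003,0,0,0],
    [0,0.03,0.003,0,0,0],
    [0,0.03,0.003,0,0,0],
  ],
)

```text
t: 5.15
ee_pos: [457.1, 203.9, 162.7]
orientation: [-0.174, 1.564, 0.167]
ft_force: [1.0, -0.2, -4.2]
width: 39.6
```

Call:
carry_out(
  commands=[
    [0,0.03,0.003,0,0,0],
    [0,0.03,0.003,0,0,0],
    [0,0.025,0.003,0,0,0],
    [0,0.015,0.002,0,0,0],
    [0,0,0,0,0,0],
  ],
)

```text
t: 5.78
ee_pos: [443.4, 307.5, 164.0]
orientation: [-0.178, 1.566, 0.168]
ft_force: [0.0, 0.4, -4.4]
width: 39.6
```

```bash
python3 -c "
from h import *
go(447,327,67,102.6)"
```

```text
at [443.4 307.5 164. ] yaw 102.6 -> tool mm [96.9 18.8  8.1] rot [ 0.  -0.1  0.3] w 39.6 t 5.8 q6 -1.2
```

Call:
carry_out(
  commands=[
    [0.02,0.009,0.004,0,0,0],
    [0.025,0.009,0.004,0,0,0],
    [0.025,0,0,0,0,0],
    [0.015,0,0,0,0,0],
    [0.006,0,0,0,0,0],
    [0,0,0,0,0,0],
  ],
)

```text
t: 6.52
ee_pos: [448.4, 322.2, 71.8]
orientation: [-0.177, 1.566, 0.165]
ft_force: [0.5, -0.5, -4.9]
width: 39.5
```

```bash
python3 -c "
from h import *
go(447,327,67,102.6);print(ctrl.get_obs()['ft_force'])"
```

```text
at [448.4 322.2  71.8] yaw 102.5 -> tool mm [ 4.8  5.  -0.3] rot [-0.1 -0.1  0.4] w 39.5 t 6.5 q6 -1.18
[ 0.50638539 -0.54549331 -4.93118567]
```

Call:
carry_out(
  commands=[
    [0.003,0,0,0,0,0],
    [0.002,0,0,0,0,0],
    [0.001,0,0,0,0,0],
    [0,0,0,0,0,0],
  ],
)

```text
t: 7.02
ee_pos: [449.6, 322.8, 67.4]
orientation: [-0.176, 1.563, 0.166]
ft_force: [-0.0, -0.5, -5.1]
width: 39.4
```

Call:
carry_out(
  commands=[
    [0.0015,0,0,0,0,0],
    [0.001,0,0,0,0,0],
    [0,0,0,0,0,0],
  ],
)

```text
t: 7.4
ee_pos: [450.2, 323.2, 66.7]
orientation: [-0.175, 1.561, 0.167]
ft_force: [0.5, 0.1, -4.7]
width: 39.3
```

Call:
carry_out(
  commands=[
    [0.002,0,0,0,0,0],
    [0.001,0,0,0,0,0],
    [0.001,0,0,0,0,0],
  ],
)

```text
t: 7.78
ee_pos: [450.8, 323.6, 66.4]
orientation: [-0.175, 1.56, 0.167]
ft_force: [-3.8, -1.4, 9.1]
width: 39.5
```

Call:
carry_out(
  commands=[
    [0,0,0,0,0,0],
    [0,0,0,0,0,0],
    [0,0,0,0,0,0],
    [0,0,0,0,0,0],
    [-0.03,0,0,0,0,0],
    [-0.04,0,0,0,0,0],
    [-0.04,0,0,0,0,0],
    [0,0,0,0,0,0],
  ],
  grip=0,
)

```text
t: 8.78
ee_pos: [451.0, 324.6, 179.1]
orientation: [-0.175, 1.559, 0.168]
ft_force: [0.7, -0.5, -0.7]
width: 87.4
```

```bash
python3 -c "
from h import *
go(494.5,-13.5,180,102.6)"
```

```text
at [451.  324.6 179.1] yaw 102.5 -> tool mm [   0.7 -339.5  -30.8] rot [-0.1  0.2  0.3] w 87.4 t 8.8 q6 -1.18
```

Call:
carry_out(
  commands=[
    [0,-0.035,-0.003,0,0,0],
    [0,-0.045,-0.004,0,0,0],
    [0,-0.045,-0.004,0,0,0],
    [0,-0.045,-0.004,0,0,0],
    [0,-0.045,-0.004,0,0,0],
    [0,-0.045,-0.004,0,0,0],
    [0,-0.045,-0.004,0,0,0],
    [0,-0.02,-0.002,0,0.2,0.3],
  ],
)

```text
t: 9.78
ee_pos: [490.3, -7.7, 172.4]
orientation: [-0.175, 1.572, 0.175]
ft_force: [-0.1, 0.6, -0.0]
width: 87.9
```

Run:
```python
from h import *
go(494.5,-13.5,180,102.6)
d=shot("wrist","w2.png");shot("top","top2.png")
```

```text
at [490.3  -7.7 172.4] yaw 102.8 -> tool mm [-7.6 -6.6  2.8] rot [ 0.2 -0.5 -0.1] w 87.9 t 9.8 q6 -1.83
```

View pics/w2.png

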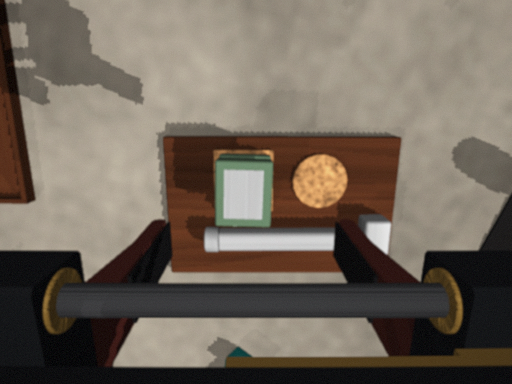

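The wrist view shows the round pad clear at (320,181), the anvil top spanning (217,158)–(273,226), and the hammer untouched.

Run:
```python
from h import *
d=load("w2.png");im=np.ascontiguousarray(d["pixels"]).astype(int)
m=np.zeros(im.shape[:2],np.uint8);m[150:212,288:352]=((im[...,2]>130)&(im[...,2]>im[...,0]*1.5))[150:212,288:352]*255
k=max(cv2.findContours(m,0,1)[0],key=cv2.contourArea);P=onz(d,k.reshape(-1,2),14)[:,:2].astype(np.float32)
print("rpad",cv2.minEnclosingCircle(P))
A=onz(d,[(217,159),(271,157),(273,225),(217,226)],62);print(A.round(1),A.mean(0).round(1));
g=((im[...,1]>im[...,2]*1.12)&(im[...,1]>im[...,0]*1.02))
g[:150]=0;g[240:]=0;g[:,:205]=0;g[:,285:]=0
k=max(cv2.findContours(g.astype(np.uint8),0,1)[0],key=cv2.contourArea);P=onz(d,k.reshape(-1,2),62)[:,:2].astype(np.float32)
print("anv",cv2.minAreaRect(P))
t=load("top2.png");im=np.ascontiguousarray(t["pixels"]).astype(int)
m=((im[...,2]>110)&(im[...,2]>im[...,0]*1.9)&(im[...,1]>im[...,0]*1.2));
m[:215]=0;m[245:]=0;m[:,:225]=0;m[:,258:]=0
ks=cv2.findContours(m.astype(np.uint8),0,1)[0]
if ks:
  k=max(ks,key=cv2.contourArea);print("rpad top",cv2.minEnclosingCircle(onz(t,k.reshape(-1,2),14)[:,:2].astype(np.float32)))
```

```text
rpad ((479.07666015625, 60.52730178833008), 28.2628116607666)
[[471.2 -42.1  62. ]
 [459.5   2.2  62. ]
 [518.5  18.3  62. ]
 [530.5 -30.4  62. ]] [494.9 -13.   62. ]
anv ((494.0291748046875, -14.413524627685547), (64.3421859741211, 49.09135055541992), 11.2260160446167)
rpad top ((461.275390625, 42.01190948486328), 3.8103625774383545)
```

Call:
carry_out(
  commands=[
    [0,-0.006,0.003,0,-0.4,0],
    [0.03,0,0,0,0,0],
    [0.035,0,0,0,0,0],
    [0.035,0,0,0,0,0],
    [0.02,0,0,0,0,0],
    [0.008,0,0,0,0,0],
    [0,0,0,0,0,0],
  ],
)

```text
t: 10.75
ee_pos: [495.4, -7.8, 39.3]
orientation: [-0.178, 1.563, 0.18]
ft_force: [0.3, -0.8, 0.7]
width: 88.0
```

```bash
python3 -c "
from h import *
go(494.5,-13.5,37,101.8)"
```

```text
at [495.4  -7.8  39.3] yaw 103.1 -> tool mm [ 2.3 -5.3 -2.1] rot [ 1.3  0.  -0.1] w 88.0 t 10.8 q6 -1.84
```

Call:
carry_out(
  commands=[
    [0.003,-0.005,-0.002,1,0,0],
    [0,0,0,0,0,0],
  ],
)

```text
t: 11.0
ee_pos: [495.4, -13.2, 37.4]
orientation: [-0.164, 1.562, 0.166]
ft_force: [-1.1, -0.6, -1.0]
width: 87.7
```

Call:
carry_out(
  commands=[
    [0,0,0,0,0,0],
    [0,0,0,0,0,0],
    [0,0,0,0,0,0],
    [0,0,0,0,0,0],
    [0,0,0,0,0,0],
  ],
  grip=1,
)

```text
t: 11.62
ee_pos: [496.6, -13.6, 38.7]
orientation: [-0.164, 1.559, 0.165]
ft_force: [0.8, -0.9, -1.6]
width: 49.6
```

```bash
python3 -c "
from h import *
go(494.5,-13.5,37,102.6)"
```

```text
at [496.6 -13.6  38.7] yaw 102.0 -> tool mm [ 1.7  0.5 -2.1] rot [-0.6  0.3  0. ] w 49.6 t 11.6 q6 -1.83
```

Call:
carry_out(
  commands=[
    [-0.015,0,0,0,0,0],
    [-0.035,0,0,0,0,0],
    [-0.035,0,0,0,0,0],
    [-0.01,0.02,0.01,0,0,0],
    [0,0.035,0.015,0,0,0],
    [0,0.035,0.015,0,0,0],
    [0,0.035,0.015,0,0,0],
    [0,0.035,0.015,0,0,0],
  ],
)

```text
t: 12.62
ee_pos: [524.4, 159.8, 137.2]
orientation: [-0.16, 1.573, 0.162]
ft_force: [-0.4, -0.4, -8.0]
width: 49.5
```

Call:
carry_out(
  commands=[
    [0,0.035,0.015,0,0,0],
    [0,0.035,0.015,0,0,0],
    [0,0.03,0.012,0,0,0],
    [0,0.02,0.008,0,0,0],
    [0,0,0,0,0,0],
  ],
)

```text
t: 13.25
ee_pos: [544.6, 292.5, 136.1]
orientation: [-0.165, 1.581, 0.163]
ft_force: [0.3, 0.2, -8.7]
width: 50.0
```

```bash
python3 -c "
from h import *
go(547,315,28,102.6)"
```

```text
at [544.6 292.5 136.1] yaw 101.9 -> tool mm [107.9  21.5   8.8] rot [-0.7 -1.  -0. ] w 50.0 t 13.2 q6 -1.31
```

Call:
carry_out(
  commands=[
    [0.02,0.01,0.004,0,-0.5,0],
    [0.03,0.01,0.004,0,-0.5,0],
    [0.025,0,0,0,0,0],
    [0.015,0,0,0,0,0],
    [0.006,0,0,0,0,0],
    [0,0,0,0,0,0],
  ],
)

```text
t: 14.0
ee_pos: [546.4, 308.9, 37.9]
orientation: [-0.164, 1.568, 0.159]
ft_force: [0.3, -0.7, -7.4]
width: 50.0
```

Call:
carry_out(
  commands=[
    [0.004,0,0,0,0,0],
    [0.002,0,0,0,0,0],
    [0.001,0,0,0,0,0],
  ],
)

```text
t: 14.38
ee_pos: [547.9, 309.4, 32.7]
orientation: [-0.162, 1.564, 0.16]
ft_force: [-0.4, -0.2, -8.2]
width: 49.9
```

Call:
carry_out(
  commands=[
    [0.003,0,0,0,0,0],
    [0.0025,0,0,0,0,0],
    [0.0015,0,0,0,0,0],
  ],
)

```text
t: 14.75
ee_pos: [548.1, 309.5, 27.7]
orientation: [-0.162, 1.564, 0.16]
ft_force: [-7.4, -5.0, 17.2]
width: 49.8
```

Call:
carry_out(
  commands=[
    [0,0,0,0,0,0],
    [0,0,0,0,0,0],
    [0,0,0,0,0,0],
    [0,0,0,0,0,0],
    [-0.03,0,0,0,0,0],
    [-0.04,0,0,0,0,0],
    [-0.045,0,0,0,0,0],
    [-0.04,0,0,0,0,0],
  ],
  grip=0,
)

```text
t: 15.75
ee_pos: [547.8, 309.7, 185.3]
orientation: [-0.163, 1.566, 0.16]
ft_force: [-0.1, -0.5, -0.5]
width: 87.9
```

Run:
```python
from h import *
go(534,61,190,102.6)
d=load("w2.png")
print("ham head",onz(d,[(358,214),(390,220)],36),"pom",onz(d,[(205,239),(218,239)],36))
```

```text
at [547.8 309.7 185.3] yaw 101.8 -> tool mm [  -4.3 -240.7  -64.3] rot [-0.8 -0.1  0.1] w 87.9 t 15.8 q6 -1.28
ham head [[498.36054544 100.17202738  36.        ]
 [497.38955472 132.68867688  36.        ]] pom [[556.6073852  -40.12936494  36.        ]
 [553.77114666 -27.55896741  36.        ]]
```

Call:
carry_out(
  commands=[
    [0,-0.03,-0.008,0,0,0],
    [0,-0.04,-0.011,0,0,0],
    [0,-0.04,-0.011,0,0,0],
    [0,-0.04,-0.011,0,0,0],
    [0,-0.04,-0.011,0,0,0],
    [0,-0.035,-0.009,0,0,0],
    [0,0,0,9,0,0],
    [0,0,0,9,0,0],
  ],
)

```text
t: 16.75
ee_pos: [536.4, 71.4, 190.0]
orientation: [0.093, 1.559, -0.089]
ft_force: [0.3, 0.0, 0.9]
width: 87.8
```

Call:
carry_out(
  commands=[
    [0,0,0,9,0,0],
    [0,0,0,9,0,0],
    [0,0,0,9,0,0],
    [0,0,0,9,0,0],
    [0,0,0,9,0,0],
    [0,0,0,9,0,0],
    [0,0,0,9,0,0],
    [0,0,0,4,0,0],
  ],
)

```text
t: 17.75
ee_pos: [536.3, 70.9, 190.0]
orientation: [1.034, 1.308, -1.02]
ft_force: [-0.1, -0.6, 0.5]
width: 87.5
```

Run:
```python
from h import *
go(534,61,185,11.3)
a=np.ascontiguousarray(shot("wrist","w3.png")["pixels"]);b=np.ascontiguousarray(shot("top","top3.png")["pixels"])
cv2.imwrite("pics/j3.png",np.vstack([a[:300],cv2.resize(b[160:290,90:430],(512,196))]))
```

```text
at [536.3  70.9 190. ] yaw 13.9 -> tool mm [ 4.9 -4.7  9.1] rot [ 2.6 -0.  -0.6] w 87.5 t 17.8 q6 -0.14
```

View pics/j3.png

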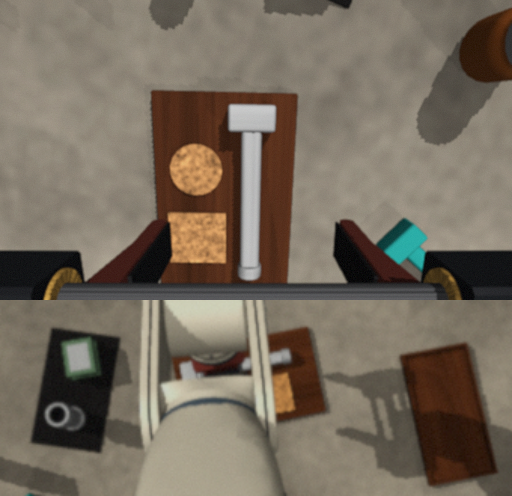

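Wrist view: hammer head at (252,117), handle from (251,135) to (249,265), round pad at (196,169), square pad at (198,238). In the top inset, punch and anvil both stand on the mat.

Run:
```python
from h import *
d=load("w3.png")
im=np.ascontiguousarray(d["pixels"]).astype(int)
H=onz(d,[(251,140),(249.3,260)],33);v=H[0]-H[1];print("handle",H.round(1),"dir",np.degrees(np.arctan2(v[1],v[0])).round(1))
print("head top L,R front",onz(d,[(229,131),(275,131)],36).round(1),"pom end",onz(d,[(248.5,278)],23).round(1))
c=((im[...,2]>130)&(im[...,2]>im[...,0]*1.5)&(im[...,1]>im[...,0]*1.1)).astype(np.uint8)
for n,b in(("round",(140,200,165,228)),("sq",(205,270,160,232))):
    m=np.zeros_like(c);m[b[0]:b[1],b[2]:b[3]]=c[b[0]:b[1],b[2]:b[3]]
    k=max(cv2.findContours(m,0,1)[0],key=cv2.contourArea);P=onz(d,k.reshape(-1,2),14)[:,:2].astype(np.float32)
    print(n,cv2.minEnclosingCircle(P) if n=="round" else cv2.minAreaRect(P))
```

```text
handle [[528.1 107.5  33. ]
 [557.1 -17.9  33. ]] dir 103.0
head top L,R front [[505.4 111.1  36. ]
 [548.4 121.7  36. ]] pom end [[562.8 -44.7  23. ]]
round ((479.2760009765625, 61.30948257446289), 27.89760398864746)
sq ((495.93695068359375, -14.787483215332031), (63.0651969909668, 60.5173225402832), 12.46016788482666)
```

Call:
carry_out(
  commands=[
    [0.03,0,0.002,0.7,0,-0.5],
    [0.035,0,0,0,0,0],
    [0.035,0,0,0,0,0],
    [0.03,0,0,0,0,0],
    [0.02,0,0,0,0,0],
    [0.01,0,0,0,0,0],
    [0,0,0,0,0,0],
  ],
)

```text
t: 18.73
ee_pos: [539.8, 69.3, 26.6]
orientation: [1.029, 1.312, -1.022]
ft_force: [-0.6, -0.8, 0.6]
width: 87.4
```

```bash
python3 -c "
from h import *
go(537.5,68,14,13)"
```

```text
at [539.8  69.3  26.6] yaw 14.1 -> tool mm [12.6 -2.6  0.7] rot [ 1.1  0.  -0.3] w 87.4 t 18.7 q6 -0.14
```

Call:
carry_out(
  commands=[
    [0.006,-0.003,0.001,1,0,0],
    [0.004,0,0,0,0,0],
    [0.003,0,0,0,0,0],
  ],
)

```text
t: 19.1
ee_pos: [538.6, 67.6, 14.9]
orientation: [1.044, 1.302, -1.033]
ft_force: [0.6, -0.3, -0.1]
width: 87.9
```

Call:
carry_out(
  commands=[
    [0,0,0,0,0,0],
    [0,0,0,0,0,0],
    [0,0,0,0,0,0],
    [0,0,0,0,0,0],
    [0,0,0,0,0,0],
    [0,0,0,0,0,0],
    [0,0,0,0,0,0],
  ],
  grip=1,
)

```text
t: 19.98
ee_pos: [538.7, 67.6, 15.3]
orientation: [1.044, 1.301, -1.032]
ft_force: [-3.8, -1.8, 2.4]
width: 21.3
```

```bash
python3 -c "
from h import *
go(537.5,68,14,13)"
```

```text
at [538.7  67.6  15.3] yaw 13.1 -> tool mm [ 1.3 -1.1 -0.6] rot [ 0.1  0.1 -0.6] w 21.3 t 20.0 q6 -0.13
```

Call:
carry_out(
  commands=[
    [-0.01,0,0,0,0,0],
    [-0.03,0,0,0,0,0],
    [-0.035,0,0,0,0,0],
    [-0.035,0,0,0,0,0],
    [-0.02,0,0,0,0,0],
    [0,0,0,0,0,0],
  ],
)

```text
t: 20.72
ee_pos: [535.1, 67.3, 149.2]
orientation: [1.042, 1.305, -1.035]
ft_force: [0.4, 0.3, -4.0]
width: 19.7
```

Run:
```python
from h import *
d=shot("wrist","w4.png");im=np.ascontiguousarray(d["pixels"])
a=np.radians(12.1);x,y=469.2+20*np.cos(a),-309.8+20*np.sin(a);print(x,y)
go(x,y,145,13)
```

```text
488.7556647351721 -305.6076287419236
at [534.5  67.3 148.2] yaw 13.1 -> tool mm [   2.8 -129.   352.8] rot [ 0.1  0.  -0.2] w 19.8 t 20.8 q6 -0.13
```

View pics/w4.png

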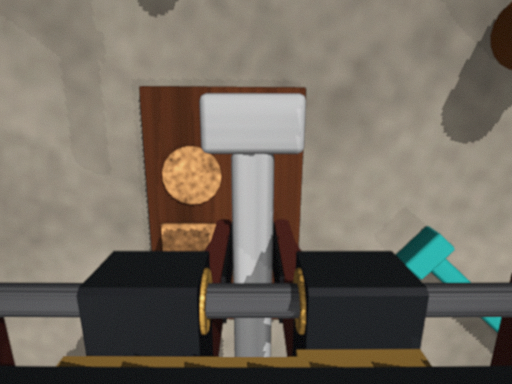

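The hammer is held level, head away at (253,123), width 19.8. I'm carrying it to the tray.

Call:
carry_out(
  commands=[
    [0,-0.009,0.025,0,0,0],
    [0,-0.014,0.038,0,0,0],
    [0,-0.014,0.038,0,0,0],
    [0,-0.014,0.038,0,0,0],
    [0,-0.014,0.038,0,0,0],
    [0,-0.014,0.038,0,0,0],
    [0,-0.014,0.038,0,0,0],
    [0,-0.014,0.038,0,0,0],
  ],
)

```text
t: 21.78
ee_pos: [488.8, -245.3, 136.5]
orientation: [1.034, 1.325, -1.04]
ft_force: [-0.5, -1.3, -4.3]
width: 19.9
```

Call:
carry_out(
  commands=[
    [0,-0.01,0.03,0,0,0],
    [0,-0.005,0.015,4,0,0],
    [0,0,0,8,0,0],
    [0,0,0,9,0,0],
    [0,0,0,9,0,0],
    [0,0,0,9,0,0],
    [0,0,0,9,0,0],
    [0,0,0,9,0,0],
  ],
)

```text
t: 22.78
ee_pos: [475.9, -293.3, 122.3]
orientation: [1.755, 0.749, -1.799]
ft_force: [0.7, 0.5, -3.6]
width: 20.1
```

Call:
carry_out(
  commands=[
    [0,0,0,9,0,0],
    [0,0,0,9,0,0],
    [0,0,0,7,0,0],
    [0,0,0,2,0,0],
    [0,0,0,0,0,0],
  ],
)

```text
t: 23.4
ee_pos: [471.1, -290.3, 114.0]
orientation: [2.041, 0.33, -2.123]
ft_force: [0.1, 0.7, -4.7]
width: 19.9
```

Run:
```python
from h import *
go(488.8,-305.6,10.3,-77.9)
a=np.ascontiguousarray(shot("wrist","w5.png")["pixels"]);b=np.ascontiguousarray(shot("top","top5.png")["pixels"])
cv2.imwrite("pics/j5.png",np.hstack([cv2.resize(b[160:310,90:440],(700,300))]))
```

```text
at [ 471.1 -290.3  114. ] yaw -73.8 -> tool mm [102.5  23.3 -16.2] rot [4.2 2.1 2. ] w 19.9 t 23.4 q6 0.72
```

View pics/w5.png

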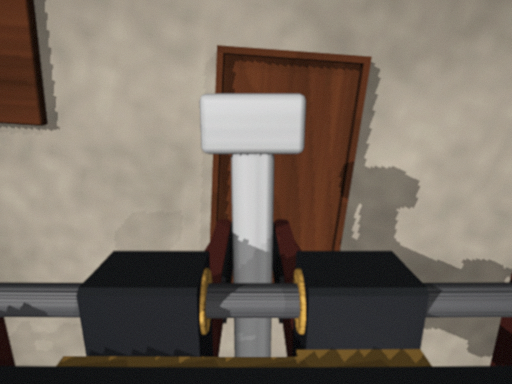

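The wrist view shows the tray's far corners at (219,46) and (370,58). The hammer is off to the left by about 23 mm, as computed, and tilted about 2°, which I'll correct.

Run:
```python
from h import *
d=load("w5.png");P=onz(d,[(219,46),(370,58)],14);print(P.round(1));v=P[0]-P[1];v/=np.linalg.norm(v);n=np.array([v[1],-v[0],0]);print(P.mean(0)-112.5*n,np.linalg.norm(P[0]-P[1]),n)
```

```text
[[ 568.4 -232.1   14. ]
 [ 591.3 -341.8   14. ]]
[ 469.73834718 -309.92587416   14.        ] 112.10722933479018 [0.97888034 0.20443405 0.        ]
```

Call:
carry_out(
  commands=[
    [0,0.012,-0.008,2,1,1],
    [0,0.011,-0.008,2,1,1],
    [0,0,0,0,0,0],
  ],
)

```text
t: 23.88
ee_pos: [494.6, -309.9, 112.9]
orientation: [2.112, 0.219, -2.107]
ft_force: [-0.0, 0.9, -3.8]
width: 19.6
```

Run:
```python
from h import *
go(488.8,-305.6,10.3,-77.9)
```

```text
at [ 494.6 -309.9  112.9] yaw -78.0 -> tool mm [102.6  -5.8   5. ] rot [-0.1 -0.1 -0.2] w 19.6 t 23.9 q6 0.78
```

Tray centre agrees with the top view (470,-310). Now I lower the hammer.

Call:
carry_out(
  commands=[
    [0.025,-0.005,0.004,0,0,0],
    [0.03,0,0,0,0,0],
    [0.02,0,0,0,0,0],
    [0.01,0,0,0,0,0],
    [0,0,0,0,0,0],
  ],
)

```text
t: 24.5
ee_pos: [491.1, -307.1, 26.8]
orientation: [2.113, 0.218, -2.103]
ft_force: [0.1, 0.1, -4.2]
width: 19.7
```

Run:
```python
from h import *
go(488.8,-305.6,10.3,-77.9)
```

```text
at [ 491.1 -307.1   26.8] yaw -78.0 -> tool mm [16.5 -2.   2. ] rot [-0.1 -0.2 -0.3] w 19.7 t 24.5 q6 0.78
```

Call:
carry_out(
  commands=[
    [0.006,-0.002,0.002,0,0,0],
    [0.004,0,0,0,0,0],
    [0.003,0,0,0,0,0],
    [0.001,0,0,0,0,0],
  ],
)

```text
t: 25.0
ee_pos: [490.0, -306.4, 14.0]
orientation: [2.115, 0.215, -2.099]
ft_force: [0.1, 0.2, -3.8]
width: 19.4
```

Call:
carry_out(
  commands=[
    [0.002,0,0,0,0,0],
    [0.001,0,0,0,0,0],
  ],
)

```text
t: 25.25
ee_pos: [490.3, -306.5, 11.1]
orientation: [2.116, 0.215, -2.099]
ft_force: [-0.5, -0.0, -2.8]
width: 19.9
```

Call:
carry_out(
  commands=[
    [0.0015,0,0,0,0,0],
    [0.001,0,0,0,0,0],
  ],
)

```text
t: 25.5
ee_pos: [490.4, -306.6, 10.6]
orientation: [2.115, 0.215, -2.099]
ft_force: [-4.0, 1.6, 9.5]
width: 20.0
```

Call:
carry_out(
  commands=[
    [0,0,0,0,0,0],
    [0,0,0,0,0,0],
    [0,0,0,0,0,0],
    [0,0,0,0,0,0],
  ],
  grip=0.45,
)

```text
t: 26.0
ee_pos: [491.8, -307.5, 11.8]
orientation: [2.117, 0.212, -2.095]
ft_force: [0.3, 0.5, -0.1]
width: 48.1
```

Call:
carry_out(
  commands=[
    [-0.02,0,0,0,0,0],
    [-0.03,0,0,0,0,0],
    [-0.04,0,0,0,0,0],
    [-0.04,0,0,0,0,0],
    [-0.03,0,0,0,0,0],
    [0,0,0,0,0,0],
  ],
)

```text
t: 26.75
ee_pos: [490.4, -306.5, 182.7]
orientation: [2.119, 0.21, -2.091]
ft_force: [0.7, 0.5, -0.9]
width: 48.2
```

Run:
```python
from h import *
go(549,310,180,-77.9)
a=np.ascontiguousarray(shot("wrist","w6.png")["pixels"]);b=np.ascontiguousarray(shot("top","top6.png")["pixels"])
cv2.imwrite("pics/j6.png",np.vstack([a[:290],cv2.resize(b[160:310,90:440],(512,220))]))
```

```text
at [ 490.4 -306.5  182.7] yaw -78.0 -> tool mm [  -2.7 -590.7 -186. ] rot [-0.1 -0.7 -0.7] w 48.2 t 26.8 q6 0.78
```

View pics/j6.png

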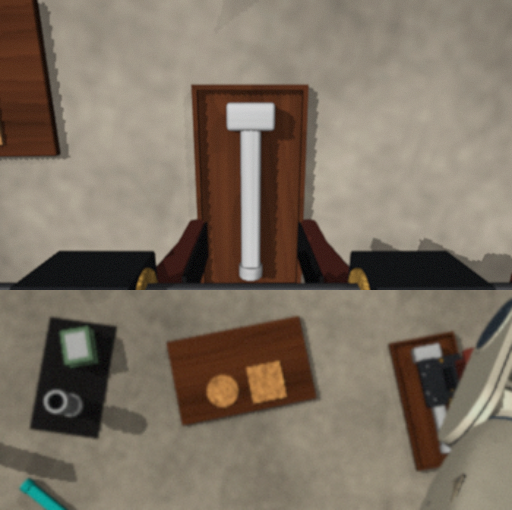

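Hammer lies straight inside the tray, head (250,116), pommel (250,270); punch and anvil still stand on the mat. Back to the anvil.

Call:
carry_out(
  commands=[
    [0,-0.04,-0.012,0,-0.7,-0.7],
    [0,-0.048,-0.015,0,0,0],
    [0,-0.048,-0.015,0,0,0],
    [0,-0.048,-0.015,0,0,0],
    [0,-0.048,-0.015,0,0,0],
    [0,-0.048,-0.015,0,0,0],
    [0,-0.048,-0.015,0,0,0],
    [0,-0.048,-0.015,0,0,0],
  ],
  grip=0,
)

```text
t: 27.85
ee_pos: [518.9, 96.0, 169.2]
orientation: [2.092, 0.223, -2.143]
ft_force: [-0.0, -0.3, -0.1]
width: 87.6
```

Call:
carry_out(
  commands=[
    [0,-0.048,-0.015,0,0,0],
    [0,-0.048,-0.015,0,0,0],
    [0,-0.048,-0.015,0,0,0],
    [0,-0.03,-0.01,0,0,0],
    [0,0,0,0,0,0],
  ],
)

```text
t: 28.48
ee_pos: [532.4, 285.1, 160.6]
orientation: [2.074, 0.224, -2.153]
ft_force: [-0.3, -0.3, -0.1]
width: 87.6
```

Run:
```python
from h import *
t=load("top6.png");im=np.ascontiguousarray(t["pixels"]).astype(int)
c=((im[...,2]>120)&(im[...,2]>im[...,0]*1.5)&(im[...,1]>im[...,0]*1.1)).astype(np.uint8)
c[:190]=0;c[245:]=0;c[:,:215]=0;c[:,300:]=0
for k in sorted(cv2.findContours(c,0,1)[0],key=cv2.contourArea)[-2:]:
    P=onz(t,k.reshape(-1,2),14)[:,:2].astype(np.float32);print("pad",cv2.minEnclosingCircle(P),cv2.minAreaRect(P))
go(549,310,150,-77.9)
d=shot("wrist","w7.png");im=np.ascontiguousarray(d["pixels"])
```

```text
pad ((478.1561584472656, 59.54313659667969), 28.24272918701172) ((477.5197448730469, 60.232418060302734), (53.5351676940918, 53.476341247558594), 1.1939375400543213)
pad ((495.35137939453125, -16.395666122436523), 42.0690803527832) ((495.0216064453125, -16.087684631347656), (65.19985961914062, 60.62523651123047), 12.582535743713379)
at [532.4 285.1 160.6] yaw -78.1 -> tool mm [ 10.  -20.8 -21.8] rot [-0.2  2.1  0.4] w 87.6 t 28.5 q6 1.82
```

View pics/w7.png

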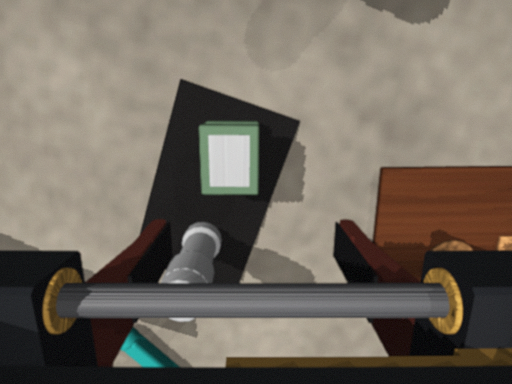

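Anvil top spans (199,125)–(259,194); the punch stands behind the gripper at about (200,250).

Run:
```python
from h import *
d=load("w7.png");im=np.ascontiguousarray(d["pixels"]).astype(int)
A=onz(d,[(200,126),(259,124),(259,193.5),(202,195)],51);print(A.round(1),A.mean(0).round(1))
for i in range(4):
    v=A[(i+1)%4]-A[i];print(np.linalg.norm(v).round(1),np.degrees(np.arctan2(v[1],v[0])).round(1))
t=load("top6.png");f=lambda x,y:(90+x*350/512,160+(y-290)*150/220)
print("anv top",onz(t,[f(78,346)],51).round(1),"punch",onz(t,[f(56,402)],113).round(1))
```

```text
[[572.2 338.7  51. ]
 [583.7 291.7  51. ]
 [525.5 279.1  51. ]
 [513.9 327.5  51. ]] [548.8 309.2  51. ]
48.4 -76.2
59.5 -167.8
49.7 103.5
59.3 10.9
anv top [[544.9 304.5  51. ]] punch [[445.8 320.1 113. ]]
```

Call:
carry_out(
  commands=[
    [0,-0.01,-0.011,0,1,0],
    [0,-0.01,-0.011,0,1,0],
    [0,0,0,0,0,0],
  ],
)

```text
t: 28.9
ee_pos: [550.2, 306.5, 158.6]
orientation: [2.113, 0.222, -2.12]
ft_force: [-0.1, -0.1, 0.8]
width: 87.6
```

Run:
```python
from h import *
go(548.5,309,27.5,-77.9)
```

```text
at [550.2 306.5 158.6] yaw -78.3 -> tool mm [131.1  -2.1   0.8] rot [-0.4  0.2  0.3] w 87.6 t 28.9 q6 1.85
```

Call:
carry_out(
  commands=[
    [0.025,-0.002,0.001,0,0.2,0.3],
    [0.035,0,0,0,0,0],
    [0.03,0,0,0,0,0],
    [0.02,0,0,0,0,0],
    [0.01,0,0,0,0,0],
    [0,0,0,0,0,0],
  ],
)

```text
t: 29.65
ee_pos: [551.3, 307.2, 37.4]
orientation: [2.121, 0.215, -2.111]
ft_force: [0.0, 0.2, -0.1]
width: 87.5
```

Run:
```python
from h import *
go(548.5,309,27.5,-77.9)
```

```text
at [551.3 307.2  37.4] yaw -78.5 -> tool mm [ 9.9 -2.3  2.4] rot [-0.6 -0.3  0.1] w 87.5 t 29.6 q6 1.86
```

Call:
carry_out(
  commands=[
    [0.006,-0.002,0.002,-0.6,0,0],
    [0.004,0,0,0,0,0],
    [0,0,0,0,0,0],
  ],
)

```text
t: 30.02
ee_pos: [550.2, 309.7, 28.9]
orientation: [2.119, 0.228, -2.102]
ft_force: [0.2, -0.5, -0.6]
width: 87.6
```

Call:
carry_out(
  commands=[
    [0,0,0,0,0,0],
    [0,0,0,0,0,0],
    [0,0,0,0,0,0],
    [0,0,0,0,0,0],
    [0,0,0,0,0,0],
  ],
  grip=1,
)

```text
t: 30.65
ee_pos: [550.7, 310.0, 29.8]
orientation: [2.121, 0.229, -2.101]
ft_force: [-0.6, 0.4, -0.4]
width: 49.9
```

Run:
```python
from h import *
go(548.5,309,27.5,-77.9)
```

```text
at [550.7 310.   29.8] yaw -77.8 -> tool mm [2.3 0.5 2.4] rot [ 0.1 -0.6  0.1] w 49.9 t 30.6 q6 1.85
```

Call:
carry_out(
  commands=[
    [-0.015,0,0,0,0,0],
    [-0.035,0,0,0,0,0],
    [-0.035,0,0,0,0,0],
    [-0.01,0.02,0.008,0,-0.5,0],
    [0,0.035,0.014,0,0,0],
    [0,0.035,0.014,0,0,0],
    [0,0.035,0.014,0,0,0],
    [0,0.035,0.014,0,0,0],
  ],
)

```text
t: 31.65
ee_pos: [512.2, 130.4, 123.9]
orientation: [2.089, 0.225, -2.122]
ft_force: [0.3, -0.3, -7.7]
width: 49.6
```

Call:
carry_out(
  commands=[
    [0,0.035,0.014,0,0,0],
    [0,0.035,0.014,0,0,0],
    [0,0.03,0.012,0,0,0],
    [0,0.02,0.008,0,0,0],
    [0,0,0,0,0,0],
  ],
)

```text
t: 32.28
ee_pos: [480.5, -7.6, 122.0]
orientation: [2.078, 0.219, -2.139]
ft_force: [-0.3, -0.5, -8.3]
width: 49.5
```

Run:
```python
from h import *
go(497.5,-15.5,41,-77.6)
```

```text
at [480.5  -7.6 122. ] yaw -77.9 -> tool mm [ 80.5  11.2 -17.3] rot [-0.3  1.7 -0. ] w 49.5 t 32.3 q6 1.33
```

Call:
carry_out(
  commands=[
    [0,0.006,-0.009,0,0.8,0],
    [0,0.005,-0.008,0,0.8,0],
    [0.02,0,0,0,0,0],
    [0.025,0,0,0,0,0],
    [0.015,0,0,0,0,0],
    [0,0,0,0,0,0],
  ],
)

```text
t: 33.02
ee_pos: [503.5, -13.7, 60.0]
orientation: [2.113, 0.226, -2.104]
ft_force: [-0.4, -0.1, -8.0]
width: 49.8
```

Run:
```python
from h import *
go(497.5,-15.5,41,-77.6)
```

```text
at [503.5 -13.7  60. ] yaw -77.8 -> tool mm [18.9  0.4  6.3] rot [-0.2 -0.2 -0. ] w 49.8 t 33.0 q6 1.31
```

Call:
carry_out(
  commands=[
    [0.005,0,0.005,0,0,0],
    [0.005,0,0,0,0,0],
    [0.002,0,0,0,0,0],
    [0,0,0,0,0,0],
  ],
)

```text
t: 33.52
ee_pos: [499.9, -14.7, 48.8]
orientation: [2.116, 0.226, -2.1]
ft_force: [-0.3, 0.0, -8.4]
width: 49.5
```

Run:
```python
from h import *
go(497.5,-15.5,41,-77.6)
d=shot("wrist","w8.png")
```

```text
at [499.9 -14.7  48.8] yaw -77.7 -> tool mm [7.8 0.3 2.6] rot [-0.1 -0.4 -0.1] w 49.5 t 33.5 q6 1.3
```

View pics/w8.png

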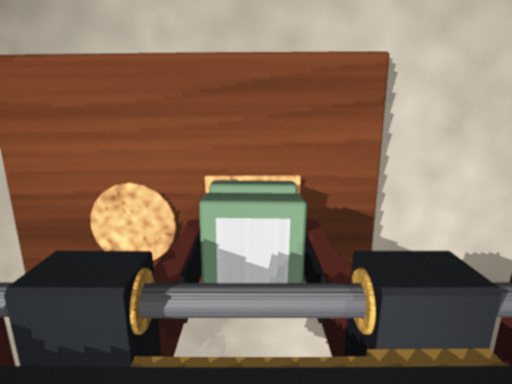

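The pad's far edge shows at row 177 (205–301) and the anvil's at row 197 (201–305); it is centred sideways. I'll check depth numerically.

Run:
```python
from h import *
d=load("w8.png")
u=np.array([np.cos(np.radians(12.5)),np.sin(np.radians(12.5))])
p=onz(d,[(205,177),(301,177)],14)[:,:2];a=onz(d,[(203,200),(303,200)],70)[:,:2];f=onz(d,[(210,183),(298,183)],34)[:,:2]
print(p.mean(0)-32*u,a.mean(0)-30*u,f.mean(0)-30*u)
go(497.5,-15.5,41,-77.6)
```

```text
[495.3184482  -15.76592379] [498.31202047 -14.89054827] [498.1156652  -15.64611637]
at [500.  -14.7  48.9] yaw -77.7 -> tool mm [7.9 0.2 2.7] rot [-0.1 -0.4 -0.1] w 49.6 t 33.6 q6 1.3
```

Both estimates agree: move 3 mm towards the robot and lower.

Call:
carry_out(
  commands=[
    [0.002,0,0.003,0,-0.2,0],
    [0.003,0,0,0,0,0],
    [0.0015,0,0,0,0,0],
    [0.001,0,0,0,0,0],
  ],
)

```text
t: 34.08
ee_pos: [497.4, -15.4, 41.3]
orientation: [2.113, 0.225, -2.103]
ft_force: [-0.1, 0.2, -7.7]
width: 49.3
```

Call:
carry_out(
  commands=[
    [0.0015,0,0,0,0,0],
    [0.0015,0,0,0,0,0],
  ],
)

```text
t: 34.33
ee_pos: [497.5, -15.6, 40.6]
orientation: [2.113, 0.225, -2.103]
ft_force: [-8.2, 0.8, 24.2]
width: 50.3
```

Call:
carry_out(
  commands=[
    [0,0,0,0,0,0],
    [0,0,0,0,0,0],
    [0,0,0,0,0,0],
    [0,0,0,0,0,0],
    [-0.025,0,0,0,0,0],
    [-0.04,0,0,0,0,0],
    [-0.045,0,0,0,0,0],
    [-0.05,0,0,0,0,0],
  ],
  grip=0,
)

```text
t: 35.33
ee_pos: [495.9, -15.4, 202.6]
orientation: [2.109, 0.225, -2.108]
ft_force: [-0.7, -0.5, -1.1]
width: 88.0
```

Run:
```python
from h import *
go(450,323,200,-77.7)
```

```text
at [495.9 -15.4 202.6] yaw -77.8 -> tool mm [   2.4 -340.5  -26.9] rot [-0.1 -0.  -0. ] w 88.0 t 35.3 q6 1.3
```

Call:
carry_out(
  commands=[
    [0,-0.035,-0.003,0,0,0],
    [0,-0.045,-0.003,0,0,0],
    [0,-0.045,-0.003,0,0,0],
    [0,-0.045,-0.003,0,0,0],
    [0,-0.045,-0.003,0,0,0],
    [0,-0.045,-0.003,0,0,0],
    [0,-0.045,-0.003,0,0,0],
    [0,-0.025,-0.002,0,0,0],
  ],
)

```text
t: 36.33
ee_pos: [451.1, 320.7, 207.0]
orientation: [2.124, 0.22, -2.097]
ft_force: [-0.8, -0.2, -0.1]
width: 87.5
```

Run:
```python
from h import *
go(450,323,200,-77.7)
d=shot("wrist","w9.png")
```

```text
at [451.1 320.7 207. ] yaw -78.0 -> tool mm [ 7.  -2.6  0.7] rot [-0.3 -0.7 -0.2] w 87.5 t 36.3 q6 1.97
```

View pics/w9.png

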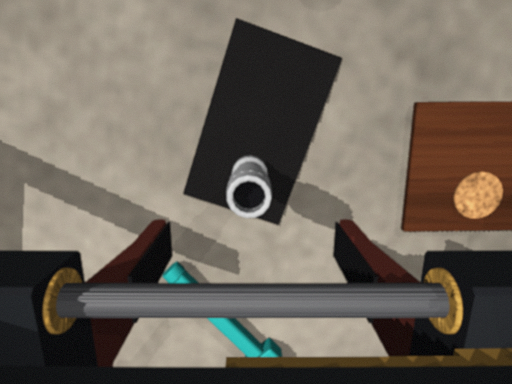

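Run:
```python
from h import *
d=load("w9.png");p=onz(d,[(248.5,194.5)],113)[0];print(p.round(1))
go(p[0],p[1],66,-77.7)
```

```text
[451.1 324.2 113. ]
at [451.2 322.7 207.1] yaw -78.0 -> tool mm [141.1  -1.6   1.6] rot [-0.3 -0.7 -0.1] w 87.7 t 36.4 q6 1.97
```

The wrist view shows the mouth at (248,194), giving (451,324) and matching where I released it. Descending.

Call:
carry_out(
  commands=[
    [0.02,-0.001,0.001,0,-0.6,0],
    [0.035,0,0,0,0,0],
    [0.035,0,0,0,0,0],
    [0.025,0,0,0,0,0],
    [0.015,0,0,0,0,0],
    [0,0,0,0,0,0],
  ],
)

```text
t: 37.12
ee_pos: [448.6, 317.9, 67.6]
orientation: [2.106, 0.214, -2.115]
ft_force: [-0.2, -0.1, 0.5]
width: 88.1
```

Run:
```python
from h import *
go(451,324,65,-77.7)
```

```text
at [448.6 317.9  67.6] yaw -78.1 -> tool mm [ 2.5 -5.5 -3.6] rot [-0.4  0.3 -0.2] w 88.1 t 37.1 q6 1.96
```

Call:
carry_out(
  commands=[
    [0.002,-0.005,-0.004,0,0.2,0],
    [0,0,0,0,0,0],
  ],
)

```text
t: 37.38
ee_pos: [452.8, 324.1, 66.6]
orientation: [2.113, 0.215, -2.11]
ft_force: [-1.0, 0.5, 0.2]
width: 87.9
```

Call:
carry_out(
  commands=[
    [0,0,0,0,0,0],
    [0,0,0,0,0,0],
    [0,0,0,0,0,0],
    [0,0,0,0,0,0],
    [0,0,0,0,0,0],
    [0,0,0,0,0,0],
  ],
  grip=1,
)

```text
t: 38.12
ee_pos: [453.6, 324.9, 68.5]
orientation: [2.116, 0.217, -2.107]
ft_force: [0.7, -0.4, -0.1]
width: 39.5
```

Run:
```python
from h import *
go(451,324,65,-77.7)
```

```text
at [453.6 324.9  68.5] yaw -78.1 -> tool mm [3.5 0.3 2.7] rot [-0.4 -0.2 -0.1] w 39.5 t 38.1 q6 1.97
```

Call:
carry_out(
  commands=[
    [-0.015,0,0,0,0,0],
    [-0.03,0,0,0,0,0],
    [-0.03,0,0,0,0,0],
    [-0.01,0.02,0.002,0,0,0],
    [0,0.03,0.003,0,0,0],
    [0,0.03,0.003,0,0,0],
    [0,0.03,0.003,0,0,0],
    [0,0.03,0.003,0,0,0],
  ],
)

```text
t: 39.12
ee_pos: [464.1, 177.0, 155.9]
orientation: [2.104, 0.216, -2.112]
ft_force: [0.1, -0.3, -5.4]
width: 39.4
```

Call:
carry_out(
  commands=[
    [0,0.03,0.003,0,0,0],
    [0,0.03,0.003,0,0,0],
    [0,0.025,0.003,0,0,0],
    [0,0.015,0.002,0,0,0],
    [0,0,0,0,0,0],
  ],
)

```text
t: 39.75
ee_pos: [469.3, 67.4, 154.9]
orientation: [2.099, 0.21, -2.121]
ft_force: [-0.7, 0.3, -5.7]
width: 39.9
```

Run:
```python
from h import *
go(481,60.7,79.5,-77.7)
```

```text
at [469.3  67.4 154.9] yaw -78.2 -> tool mm [ 75.3   8.5 -10.9] rot [-0.5  0.7 -0.3] w 39.9 t 39.8 q6 1.49
```

Call:
carry_out(
  commands=[
    [0,0.004,-0.005,0,0.6,0],
    [0,0.004,-0.005,0,0,-0.3],
    [0.02,0,0,0,0,0],
    [0.02,0,0,0,0,0],
    [0.015,0,0,0,0,0],
    [0,0,0,0,0,0],
  ],
)

```text
t: 40.5
ee_pos: [483.8, 63.7, 98.7]
orientation: [2.114, 0.222, -2.109]
ft_force: [-0.6, -0.2, -5.7]
width: 39.1
```

Run:
```python
from h import *
go(481,60.7,79.5,-77.7)
d=shot("wrist","w10.png")
```

```text
at [483.8  63.7  98.7] yaw -78.0 -> tool mm [19.2  2.3  3.5] rot [-0.3 -0.2  0. ] w 39.1 t 40.5 q6 1.47
```

View pics/w10.png

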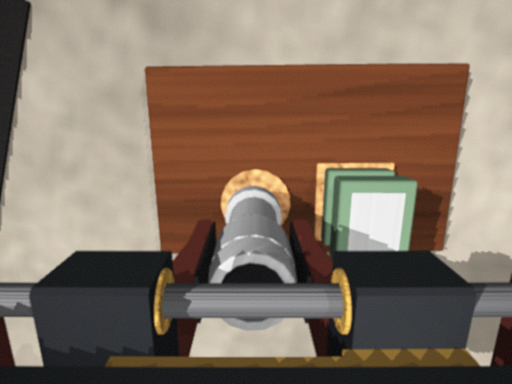

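Run:
```python
from h import *
d=load("w10.png")
u=np.array([np.cos(np.radians(12.5)),np.sin(np.radians(12.5))])
print(onz(d,[(256,170)],14)[0,:2]-28*u,onz(d,[(253.5,186)],33)[0,:2]-20*u,onz(d,[(253.5,186)],47)[0,:2]-20*u)
go(481,60.7,79.5,-77.7)
```

```text
[478.50522404  59.98965001] [477.95514048  61.99113478] [481.28867221  62.74731297]
at [484.4  63.7  99.3] yaw -78.0 -> tool mm [19.8  2.3  4. ] rot [-0.3 -0.2  0. ] w 39.8 t 40.5 q6 1.47
```

Call:
carry_out(
  commands=[
    [0.005,0.002,0.003,0,0,0],
    [0.005,0,0,0,0,0],
    [0.003,0,0,0,0,0],
    [0,0,0,0,0,0],
  ],
)

```text
t: 41.05
ee_pos: [483.0, 61.2, 86.9]
orientation: [2.119, 0.223, -2.104]
ft_force: [0.1, 0.0, -3.8]
width: 39.5
```

Run:
```python
from h import *
go(481,60.7,79.5,-77.7)
```

```text
at [483.   61.2  86.9] yaw -78.0 -> tool mm [7.4 0.  2.1] rot [-0.3 -0.4 -0. ] w 39.5 t 41.0 q6 1.46
```

Call:
carry_out(
  commands=[
    [0.003,0,0.002,0,-0.3,0],
    [0.002,0,0,0,0,0],
    [0.001,0,0,0,0,0],
  ],
)

```text
t: 41.42
ee_pos: [481.2, 60.7, 80.8]
orientation: [2.113, 0.222, -2.109]
ft_force: [0.0, 0.1, -5.2]
width: 39.6
```

Call:
carry_out(
  commands=[
    [0.002,0,0,0,0,0],
    [0.0015,0,0,0,0,0],
  ],
)

```text
t: 41.68
ee_pos: [482.2, 60.8, 79.3]
orientation: [2.114, 0.222, -2.108]
ft_force: [-6.5, -1.8, 27.7]
width: 39.2
```

Call:
carry_out(
  commands=[
    [0,0,0,0,0,0],
    [0,0,0,0,0,0],
    [0,0,0,0,0,0],
    [0,0,0,0,0,0],
    [-0.025,0,0,0,0,0],
    [-0.04,0,0,0,0,0],
    [-0.04,0,0,0,0,0],
    [-0.03,0,0,0,0,0],
  ],
  grip=0,
)

```text
t: 42.68
ee_pos: [481.0, 60.7, 216.3]
orientation: [2.111, 0.222, -2.111]
ft_force: [0.5, -0.2, 0.4]
width: 87.9
```

Call:
carry_out(
  commands=[
    [0,-0.03,0,0,0,0],
    [0,-0.04,0,0,0,0],
    [0,-0.045,0,0,0,0],
    [0,-0.045,0,0,0,0],
    [0,-0.045,0,0,0,0],
    [0,-0.045,0,0,0,0],
    [0,-0.03,0,0,0,0],
    [0,0,0,0,0,0],
  ],
)

```text
t: 43.68
ee_pos: [423.2, 342.9, 218.9]
orientation: [2.119, 0.22, -2.105]
ft_force: [0.0, -0.6, -0.0]
width: 87.9
```

Run:
```python
from h import *
b=np.ascontiguousarray(shot("top","top11.png")["pixels"]);s=np.ascontiguousarray(shot("scene","scene11.png")["pixels"])
cv2.imwrite("pics/j11.png",np.hstack([cv2.resize(b[170:290,195:425],(460,360),fx=0,fy=0,interpolation=cv2.INTER_CUBIC)[:, :],s[100:340,60:340][:, :][:240].repeat(1,0)[:240] if 0 else cv2.resize(s[100:340,90:330],(340,360))]))
o=ctrl.get_obs();print(o["t"],o["width"],np.round(o["ee_pos"]))
```

```text
43.775 87.69828798268897 [423. 341. 219.]
```

View pics/j11.png

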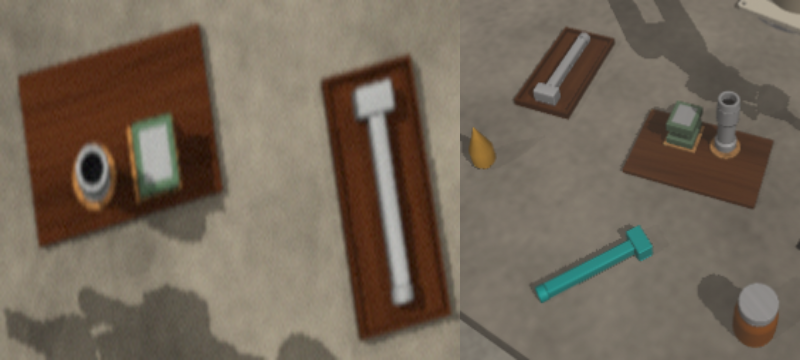

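Run:
```python
from h import *
t=load("top11.png");im=np.ascontiguousarray(t["pixels"]).astype(int)
f=lambda x,y:((x+.5)/2-.5+195,(y+.5)/3-.5+170)
print("punch",onz(t,[f(92,168)],114)[0].round(1))
A=onz(t,[f(131,123),f(173,114),f(181,188),f(137,198)],62);print("anv",A.mean(0).round(1))
v=(A[0]+A[1]-A[2]-A[3]);print(np.degrees(np.arctan2(v[1],v[0])).round(1))
h=onz(t,[f(376,98),f(402,293)],[31]);u=h[0]-h[1];print("ham",h.round(1),np.linalg.norm(u).round(1),np.degrees(np.arctan2(u[1],u[0])).round(1))
```

```text
punch [476.   58.7 114. ]
anv [492.3 -17.   62. ]
9.0
ham [[ 549.8 -295.1   31. ]
 [ 388.  -324.9   31. ]] 164.6 10.4
```

The top and scene views agree: punch and anvil are within about 4 mm of their pad centres, and the hammer is centred in the tray. Bob and jar have not moved. Handing in.

```bash
python3 -c "
from h import *
print(ctrl.close_job())"
```

```text
the job is handed in; nothing more can be done
None
```

The job is done and handed in at about 44 s of the 131 s allowed; the hand-in reports no verdict. I stood the punch and anvil on the mat and laid the steel hammer in the tray with its head at the far end. Then I put the anvil and the punch back on their pads, and left the gripper open and clear.

Last checks, from the final top view:

| Thing | Measured | Limit |
|---|---|---|
| Punch | about 3 mm off its pad centre | 12 mm |
| Anvil | about 3–4 mm off its pad centre | 12 mm |
| Anvil squareness | about 3.5° off | 11.5° (0.2 rad) |
| Hammer in tray | about 3 mm from the tray centre | 22 mm lengthwise, 32 mm across |
| Hammer direction | about 2° off lengthwise | 17° (0.3 rad) |

- **Upright and flat:** the pictures show the punch and anvil upright and the hammer flat in the tray.
- **Bob and jar:** I judged these by eye in the scene view only. Both looked upright and in place, and the arm never went near them.
- **Anvil angle:** the 3.5° comes from coarse corner pixels. It disagrees slightly with the wrist-view placing, which put the anvil square to within about 0.3°.

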